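# Check an air receiver with a stick gauge and set its changeover lever

## Task

Take the stick gauge from its tray and press its cup squarely and firmly down onto the valve stem on top of the little air receiver, without forcing it, until the stem is fully home in the cup and the receiver's pressure has driven the indicator rod out (it stays out by itself; do not touch it). Stand the gauge upright back in its tray, the rod still out. If the rod shows its thin dark neck (out by more than 20 mm), swing the supply lever fully over, away from the robot; if the neck is still hidden, swing it fully over towards the robot; leave the lever as it is until the gauge has been read, and leave the multimeter, screwdriver and jar alone.

Things in the scene. Friction and masses are not known exactly. Their poses are not given: they have to be found in the camera images.
- gauge_grip (a point): Centre of the stick gauge's upright steel head block, where to grip it: block 34 mm (its x) by 32 mm wide (its y), 31 to 79 mm above the gauge's foot; this point is on its axis, 56 mm above the foot. z up, x along the barrel. The gauge is loose, about 0.37 kg, L-shaped, and starts standing in its tray.
- gauge_foot (a point): Centre of the gauge's cup mouth, at foot level, on the head's axis. The brass cup under the head: outer diameter 36 mm, open below, inner diameter 28 mm, 16 mm deep to a flat roof; a 15 mm hole in the roof holds the sprung plunger that drives the rod. The foot stands on the tray's floor at the start.
- gauge: The whole gauge; origin at the foot, as gauge_foot. A level aluminium barrel, diameter 24 to 27 mm, axis 56 mm above the foot, runs from the head along +x and ends 125 mm from the head's axis. Under it, at 108 mm, a black leg (10 x 34 mm) reaches down to foot level, so the gauge stands by itself.
- gauge_rod (a joint): How far the rod has come out of the barrel's end along the gauge's +x (m): 0 at the start, at most 0.042. Only the receiver's pressure drives it (through the plunger); friction then holds it out. A full press reads about 8 to 38 mm, by the hidden pressure; less than a full press reads too low.
- rod_end (a point): Centre of the rod's outer face, 56 mm above the gauge's foot, 132 mm from the head's axis when the rod is in. The rod: a white end piece, diameter 17 mm, whose inner edge leaves the barrel when the rod is 20 mm out, then a thin dark neck, diameter 8 mm. A sliver of neck seen means just over 20 mm.
- tank: The air receiver: a fixed upright grey drum with a flat top, diameter 116 mm, 85 mm high; origin: centre of its underside. The valve stem stands upright on its axis. Its seat is sprung: it gives from about 5 N on, then 1 mm for every 2 N, 12 mm at most. Pushing with more than 45 N damages the valve.
- tank_top (a point): Centre of the drum's top, 85 mm above the bench, on the stem's axis. The stem: brass boss 40 mm wide to 95 mm, 16 mm tube, black rubber seat, diameter 22 mm, and a 6 mm steel core pin 9 mm up from the seat. The stem is screwed out more or less: the seat's top is 123 to 135 mm above the bench, not told exactly.
- tray: The gauge's fixed tray: shallow, wooden, 250 x 100 x 16 mm, walls and floor 5 mm; origin: centre of its underside, x along its length. The gauge starts in it, head about 75 mm from the centre towards the tray's -x end, barrel along the tray's +x.
- seal (a point): On the stem's axis, 129 mm above the bench: the seat's mean height, the real one is up to 6 mm off. Pressure pushes the core pin up with about 8 to 13 N (it yields); the gauge is home when the cup's roof also bears on the seat. A total push of 14 to 32 N, best 20 N, head upright, held half a second, does it.
- supply (a joint): Angle of the supply lever (rad): 0 leaning fully towards the robot, 1.2 fully away from it, 0.6 upright; it starts about upright and stays where it is left (about 0.7 N at the tip moves it).
- supply_tip (a point): Centre of the ball, diameter 26 mm, at the lever's end, 90 mm from the pivot.
- supply_base: The lever's fixed grey base block, 70 x 50 x 25 mm; origin: centre of its underside. The lever pivots 22 mm above it about the block's y axis and swings in the block's x-z plane, towards its -x (robot side) or its +x.
- multimeter: Bystander: dark green multimeter lying face up, 90 x 170 x 38 mm; origin: centre of its underside.
- screwdriver: Bystander: screwdriver lying on the bench.
- fluxjar: Bystander: white jar, diameter 56 mm, 55 mm high; origin: centre of its underside.

How it is judged (in metres and radians):
On the way:
1. the gauge is pressed fully home on the valve stem (14 to 32 N, upright, on the stem's axis), the rod out, the lever not yet thrown (contact force between gauge and tank between 14 and 32 N and horizontal distance between gauge_grip and tank_top below 0.01 m and angle between gauge_grip's own z axis and vertical below 0.12 rad and value of joint gauge_rod above 0.002 m and value of joint supply between 0.3 and 0.9 rad), for 0.4 s.
At the end, for the whole second after the job is handed in: The gauge stands upright (within 0.08 rad), at rest and released on the floor of its tray, the rod still out. The lever is within 0.12 rad of its end stop: away from the robot if the rod is out by more than 20 mm, towards the robot if less (between 16 and 24 mm either is accepted) (x of gauge_grip in the frame of tray between -0.105 and 0.105 m and y of gauge_grip in the frame of tray between -0.032 and 0.032 m and z of gauge_grip in the frame of tray between 0.057 and 0.065 m and angle between gauge_grip's own z axis and vertical below 0.08 rad and linear speed of gauge below 0.02 m/s and value of joint gauge_rod above 0.0015 m and ((value of joint gauge_rod above 0.016 m and value of joint supply above 1.08 rad) or (value of joint gauge_rod below 0.024 m and value of joint supply below 0.12 rad))); the robot touches nothing.
It fails at once if the gauge is forced onto the receiver with more than 45 N (contact force between gauge and tank above 45 N).
It fails at once if the fingers touch the indicator rod (contact force between the fingers and gauge_rod above 1 N).
It fails at once if a bystander is moved by more than 30 mm (distance of any of multimeter, screwdriver, fluxjar from where it was at the start of the episode above 0.03 m).
It also fails if it takes over 66 s, if anything falls off the work surface, if the arm or the gripper's body presses on something with over 40 N, if the wrist force passes 120 N, or if a joint passes its speed limit or range.

## Robot

A 6-joint arm with a two-finger parallel gripper is mounted at the origin on the work surface. World frame = base frame: x ahead of the robot, y to its left, z up, the work surface at z = 0. Lengths are in mm, angles in rad, forces in N, time in s.
With the tool pointing down it reaches from about 275 to 750 mm from the base axis. Payload 10.2 kg.
Tool frame: the origin (TCP) lies between the finger pads; the fingertips stand 17 mm ahead of it and the grasp point (between the pads) lies 2 mm behind it (tips_ahead is the distance from the TCP to the fingertips, in mm); z points along the fingers, y is the line along which they close (so a half turn about z gives the same grasp; the last joint's range is limited). The gripper opens to 85 mm and grips with 20 to 120 N. Pads are 22 mm wide; open, the fingers measure 114 mm over their backs; the gripper's body (76 mm by 85 mm) begins 54 mm behind the grasp point. The pads swing forward as they close: fully open they stand 13 mm farther back than shut.
Start: joints at [-1.451, 0.313, 1.498, -0, 1.331, -0.223], TCP at [176.453, -494.465, 248.294] pointing down, gripper open.
Joint ranges: [-2.94, 2.94], [-0.97, 2.17], [0.19, 2.56], [-1.23, 4.37], [0.02, 3.11], [-2.88, 2.88]. Speed limits (rad/s): [2.39, 2.39, 3.01, 3.14, 3.14, 3.14].

## Interface

Orientations are given as a unit quaternion [w, x, y, z].
In Python, from rig import sense, capture, finish_job, boxes_of, tips_ahead gives the robot as it stands.
- The arm moves only by the tool drive_tool, never from a script. Its argument "commands" is text: rows parted by semicolons, each of 7 numbers parted by spaces: the shift along the world's x, y, z in units of 0.1 m (1.0 is 0.1 m), then the turn, a rotation vector about the world's x, y, z in units of pi/4 rad (1.0 is pi/4 rad), then the opening in per cent of the stroke, from 0 (shut) to 100 (fully open). A call has 1 to 20 rows; each row shifts and turns the commanded pose from where the row before left it; what a row does not reach is not made up. A row lasts 1/12 s, in which the tool goes at most 41.7 mm and 7.16 degrees, less where a joint would pass 70% of its speed; a pose out of reach is approached as far as the arm can. A call with a number of a shift or a turn outside -1 to 1 is refused whole. A call with a gripper value outside its range is refused whole. The fingers move at their own pace and stop on an object; "force" is the grip in N (left out, the last holds). Time passes only in rows, so rows that do not move let the fingers close. It gives the time, the measured TCP pose, the force, the opening and the grip force at its end, in the units of the state.
- sense(): the state, without advancing time (a new reading comes with each control period).
- capture(name): name is "scene" or "top" or "wrist"; returns a dict with "pixels" (400x640x3 uint8, blue, green, red), "fov_y" (degrees; the focal length in pixels is half the picture's height over the tangent of half this angle, whatever the lens; pixels are square), "cx", "cy" (the principal point, pixels), "position" and "attitude" of the camera in the world; the wrist camera has in their place "tool_from_camera" (4x4, takes a point from camera to tool coordinates, whose origin is the TCP and whose axes are the flange's). Camera axes: x right, y down, z forward; pixel columns grow to the right and rows downward; lengths in mm; the calibration is good to about 2 mm. A picture is of the moment at which its call begins: read the wrist's pose just before it. There is no depth.
- finish_job(): hands the job in; it is judged then, once.
Trained networks look in a picture, given as the dict that the camera call returned (one of the last four; its "shot" number tells which), for a name from the list of things; names that differ only in an ending like _2 or _b are one class to them, and where a whole thing is asked for, a point or a joint stands for the part that bears it (a point fixed in the world has none). Each returns a list of dicts, best first, with "confidence" (0 to 1); they miss things now and then, are a little off and sometimes report something else, mostly with a low value. They report only what shows in the picture. A call takes as long as a camera call.
- boxes_of(picture, name): "position" ([column, row] in pixels, amid what is visible of it).
The state is a dict: "time_s": time; "joints": joint angles; "dq": joint speeds; "tau": joint torques, N m; "eef_pos": TCP position; "ee_rot": TCP orientation; "force": force on the tool from outside, world axes, zero at the start; "wrist_torque": the same for the moment, N m; "grip_width": opening from 0.0 (shut) to 1.0 (fully open); "grip_force": force on a finger pad.
Only numpy, scipy, OpenCV 4.12 (cv2) and the standard library are available. Lean on these libraries where they do the work, as an engineer would, in place of code of your own. Each camera call takes 0.05 s, during which the arm holds its last target. There are 200 camera calls.

## Working session

There is one attempt and no reset: what is moved stays moved. The work goes in short steps, Python scripts to look and compute and a tool call to move; the robot and the scene stay as the last step left them, time stands still between calls to the robot, and variables do not carry over. Pictures are saved under pics/ and viewed, at most 10 in all, crops included, and the job is handed in when it is done.

Besides the shell and the picture viewer there is one more tool, called after "Emit:" as name(argument=value, ...), one argument or row to a line, values as JSON. drive_tool: Moves the arm, as the interface text tells. Shifts and turns lie within -1 to 1; 1 stands for 0.1 m of shift or pi/4 rad of turn. Its arguments: {"type":"object","properties":{"commands":{"type":"string"},"force":{"type":"number"}},"required":["commands"]}

```bash
mkdir -p pics
cat > h.py <<'E'
import numpy as np, cv2
from scipy.spatial.transform import Rotation as R
from rig import *
def q(a): return R.from_quat([a[1],a[2],a[3],a[0]]).as_matrix()
def cam(p,s=None):
    if 'position' in p:
        A=np.array(p['attitude'],float); Rm=A if A.shape==(3,3) else q(A); t=np.array(p['position'],float)
    else:
        T=np.array(p['tool_from_camera']); Rt=q(s['ee_rot']); Rm=Rt@T[:3,:3]; t=Rt@T[:3,3]+np.array(s['eef_pos'])
    f=200/np.tan(np.radians(p['fov_y'])/2); return Rm,t,f
def onz(p,uv,z,s=None):
    Rm,t,f=cam(p,s); d=Rm@np.array([(uv[0]-p['cx'])/f,(uv[1]-p['cy'])/f,1]); return t+d*(z-t[2])/d[2]
def proj(p,X,s=None):
    Rm,t,f=cam(p,s); c=Rm.T@(np.array(X)-t); return np.array([p['cx']+f*c[0]/c[2],p['cy']+f*c[1]/c[2]])
def tri(obs):
    A=np.zeros((3,3));b=np.zeros(3)
    for p,uv,s in obs:
        Rm,t,f=cam(p,s); d=Rm@np.array([(uv[0]-p['cx'])/f,(uv[1]-p['cy'])/f,1]); d/=np.linalg.norm(d)
        M=np.eye(3)-np.outer(d,d);A+=M;b+=M@t
    return np.linalg.solve(A,b)
E
python3 - <<'E'
from h import *
Z=dict(gauge_grip=61,gauge_foot=5,rod_end=61,gauge=40,tank=60,tank_top=85,seal=129,tray=8,supply_tip=112,supply_base=12,multimeter=38,fluxjar=55,screwdriver=10)
print(sense())
P={}
for n in ("scene","top"):
    p=capture(n);P[n]=p;cv2.imwrite(f"pics/{n}0.png",p['pixels']);print(n,p['position'],p['fov_y'])
U={}
for k in Z:
    o={}
    for n in P:
        b=boxes_of(P[n],k)
        if b: o[n]=b[0]; print(k,n,np.round(b[0]['position'],1),round(b[0]['confidence'],2),onz(P[n],b[0]['position'],Z[k]).round(0))
    if len(o)==2: print('   tri',tri([(P[n],o[n]['position'],None) for n in o]).round(0))
E
```

```text
{'time_s': 0.0, 'joints': array([-1.45139057e+00,  3.13463225e-01,  1.49843983e+00,  3.74603828e-06,
        1.33096054e+00, -2.23428555e-01]), 'dq': array([ 0.0006255 ,  0.00045121, -0.00187588,  0.002324  ,  0.00061054,
        0.0003666 ]), 'tau': array([-6.53936877e-04, -4.12263465e+01, -2.59744692e+01, -1.91363843e-04,
        4.19836171e-03,  1.53812050e-05]), 'eef_pos': array([ 176.43043393, -494.22614186,  247.72724943]), 'ee_rot': array([-6.34514200e-04,  9.85343897e-01,  1.70578430e-01,  3.48533514e-05]), 'force': array([-0.27249453, -0.20883688,  0.36837941]), 'wrist_torque': array([-0.02180065, -0.01073096, -0.01177842]), 'grip_force': 0.0, 'grip_width': 1.001275955421819}
scene [ 894.54217957 -390.26597614  715.92851556] 57.18582046289782
top [475.68048338 -19.56080587 996.05212893] 55.83710582655133
gauge_grip scene [217.2 295.3] 0.9 [ 551. -294.   61.]
gauge_grip top [438.7 235.2] 0.9 [ 528. -295.   61.]
   tri [ 533. -296.   37.]
gauge_foot scene [215.  293.1] 0.57 [ 514. -286.    5.]
gauge_foot top [441.2 232.3] 0.81 [ 539. -318.    5.]
   tri [ 538. -298.   57.]
gau
[... 468 characters left out ...]
3.  222.2] 0.74 [ 564. -296.    8.]
   tri [ 570. -315.  -61.]
supply_tip scene [395.7 143. ] 0.44 [566. 247. 112.]
supply_tip top [314.7 223.7] 0.66 [544.  10. 112.]
   tri [593.  42. 266.]
supply_base scene [391.9 166.3] 0.65 [560. 268.  12.]
supply_base top [217.7 218.4] 0.67 [558. 268.  12.]
   tri [559. 269.  11.]
multimeter scene [389.3 287. ] 0.79 [774. -39.  38.]
multimeter top [332.1 146.3] 0.79 [753. -27.  38.]
   tri [765. -25.   5.]
fluxjar scene [324.8 138.6] 0.63 [386. 186.  55.]
fluxjar top [234.8 295.8] 0.68 [366. 202.  55.]
   tri [363. 210.  26.]
screwdriver scene [435.5 225.1] 0.77 [752. 183.  10.]
screwdriver top [258.  147.3] 0.71 [753. 172.  10.]
   tri [752. 171.  21.]
```

View pics/scene0.png

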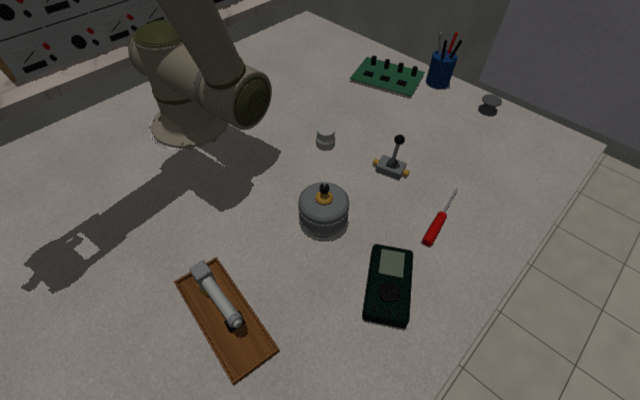

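View pics/top0.png

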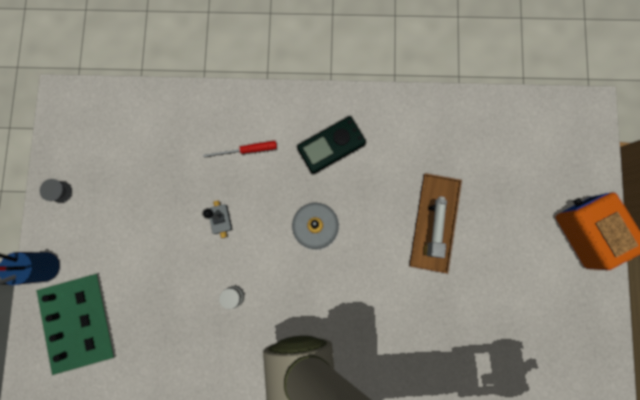

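The scene view shows the gauge head at (202,268) with its rod end at (236,322). The stem is at (324,187) and the lever ball at (400,139). In the top view the head is at about (437,250), the tray's long axis has a yaw of about -0.15, the stem is at (315,225) and the lever ball is at (208,213). I'll move above the gauge and measure from nearer.

Emit:
drive_tool(
  commands="0.3 0.2 0 0 0 -0.05 100;0.3 0.2 0 0 0 -0.05 100;0.3 0.2 0 0 0 -0.05 100;0.3 0.2 0 0 0 -0.05 100;0.3 0.2 0 0 0 -0.05 100;0.3 0.2 0 0 0 -0.05 100;0.3 0.2 0 0 0 -0.05 100;0.3 0.2 0 0 0 -0.05 100;0.3 0.2 0.1 0 0 -0.05 100;0.3 0.2 0.1 0 0 -0.05 100;0 0 0 0 0 0 100;0 0 0 0 0 0 100",
)

```text
time_s: 2.4
eef_pos: [477.5, -293.5, 268.4]
ee_rot: [0.0, 1.0, -0.023, 0.0]
force: [-0.6, 0.0, 0.5]
grip_width: 1.004
grip_force: 0.0
```

Run:
```python
from h import *
s=sense();p=capture('wrist');cv2.imwrite('pics/w1.png',p['pixels'])
print(s['eef_pos'],s['ee_rot'],p['tool_from_camera'],p['fov_y'],p['cx'],p['cy'],s['force'])
for k,z in dict(gauge_grip=61,gauge_foot=5,gauge=50,tray=8,rod_end=61).items():
    for b in boxes_of(p,k)[:1]: print(k,np.round(b['position'],1),round(b['confidence'],2),onz(p,b['position'],z,s).round(1))
t=capture('top');big=cv2.resize(t['pixels'][180:280,180:480],None,fx=2.6,fy=2.6,interpolation=2);cv2.imwrite('pics/t1.png',big)
```

```text
[ 477.4941774  -293.48839837  268.43391694] [ 2.41824675e-04  9.99725177e-01 -2.34409723e-02  1.82072242e-04] [[ 1.10640277e-03 -9.57319260e-01 -2.89030467e-01  7.30759069e+01]
 [ 9.99999213e-01  8.88337457e-04  8.85648311e-04 -3.71955213e-02]
 [-5.91091595e-04 -2.89031220e-01  9.57319489e-01 -1.26027874e+02]
 [ 0.00000000e+00  0.00000000e+00  0.00000000e+00  1.00000000e+00]] 67.21043017950399 317.3421582125427 200.8873353667986 [-0.62275808  0.0077867   0.53108364]
gauge_grip [318.6 107.5] 0.7 [ 553.  -298.6   61. ]
gauge_foot [316.3 108.3] 0.66 [ 552.7 -296.     5. ]
gauge [316.7 113.2] 0.89 [ 547.3 -296.3   50. ]
tray [330.8  89.2] 0.83 [ 573.9 -314.6    8. ]
rod_end [316.7  33.4] 0.42 [ 623.2 -299.9   61. ]
```

View pics/w1.png

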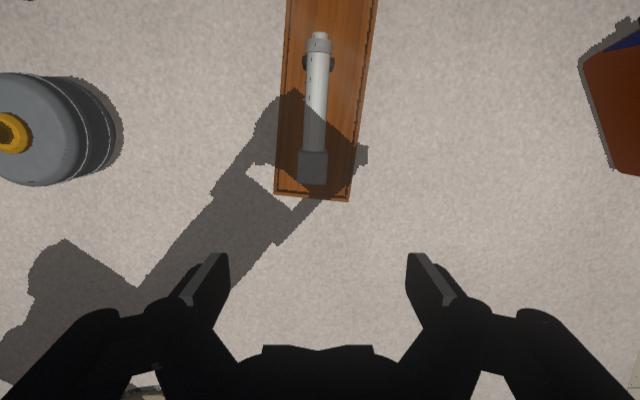

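The wrist view shows the head block's top face at about columns 298–328, rows 150–185 (centre about (313,168)). The barrel runs up to the rod at (319,35). The tray's near corners are (274,194) and (348,200).

Run:
```python
from h import *
s=sense();p=capture('wrist')
g=cv2.cvtColor(p['pixels'],cv2.COLOR_BGR2GRAY)
for uv,z in [((313,168),84),((298.5,184),84),((327,185),84),((299,151),84),((328,151),84),((319,33),69),((317.5,45),74),((314,140),73),((274,194),16),((348,200),16),((287,0),16),((377,0),16)]: print(uv,z,onz(p,uv,z,s).round(1))
print(g[165:172:3,290:336].tolist()); print(g[140:195,313].tolist())
```

```text
(313, 168) 84 [ 491.2 -291.5   84. ]
(298.5, 184) 84 [ 474.9 -275.2   84. ]
(327, 185) 84 [ 472.3 -305.3   84. ]
(299, 151) 84 [ 509.5 -278.1   84. ]
(328, 151) 84 [ 508.  -307.8   84. ]
(319, 33) 69 [ 619.8 -304.1   69. ]
(317.5, 45) 74 [ 608.5 -302.1   74. ]
(314, 140) 73 [ 518.8 -293.9   73. ]
(274, 194) 16 [ 446.9 -237.3   16. ]
(348, 200) 16 [ 433.9 -333.5   16. ]
(287, 0) 16 [ 665.3 -271.6   16. ]
(377, 0) 16 [ 660.4 -369.8   16. ]
[[45, 46, 47, 48, 47, 52, 62, 63, 66, 65, 64, 65, 65, 66, 66, 66, 65, 66, 66, 67, 65, 66, 63, 66, 66, 67, 68, 66, 65, 66, 65, 66, 65, 65, 62, 59, 44, 42, 43, 44, 42, 43, 42, 40, 44, 46], [45, 46, 46, 46, 48, 51, 61, 62, 65, 66, 67, 65, 65, 66, 67, 66, 65, 65, 66, 66, 67, 67, 66, 65, 66, 65, 67, 65, 66, 65, 66, 65, 64, 62, 61, 54, 41, 42, 43, 44, 43, 43, 44, 44, 46, 44], [45, 44, 48, 47, 48, 55, 63, 63, 66, 67, 65, 66, 64, 64, 67, 66, 66, 66, 65, 65, 65, 67, 66, 66, 65, 64, 65, 65, 64, 63, 65, 66, 66, 65, 62, 52, 42, 42, 44, 43, 43, 43, 45, 45, 46, 46]]
[85, 85, 84, 85, 85, 84, 85, 84, 86, 76, 64, 59, 62, 65, 66, 68, 65, 64, 64, 64, 68, 65, 66, 66, 64, 66, 66, 66, 65, 65, 65, 66, 64, 64, 65, 63, 65, 66, 67, 66, 66, 63, 58, 52, 48, 46, 46, 47, 47, 48, 48, 48, 44, 42, 48]
```

View pics/t1.png

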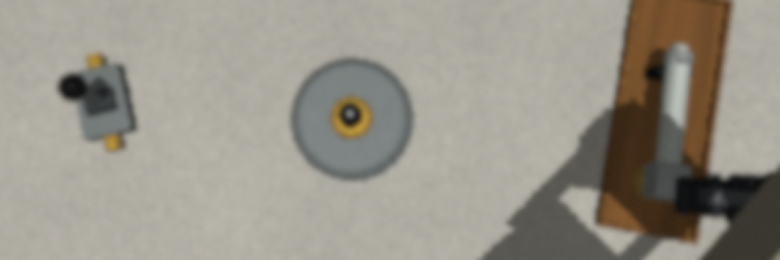

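Emit:
drive_tool(
  commands="0.05 0.01 -0.32 0 0 -0.02 100;0.05 0.01 -0.32 0 0 -0.02 100;0.05 0.01 -0.32 0 0 -0.03 100;0 0 -0.32 0 0 0 100;0 0 0 0 0 0 100;0 0 0 0 0 0 100",
)

```text
time_s: 3.3
eef_pos: [491.0, -291.5, 140.1]
ee_rot: [-0.001, 0.999, -0.053, -0.001]
force: [-0.2, -0.4, 0.3]
grip_width: 1.002
grip_force: 0.0
```

Run:
```python
from h import *
s=sense();p=capture('wrist');cv2.imwrite('pics/w2.png',p['pixels'])
print(s['eef_pos'],s['ee_rot'])
for x,y,z in [(493,-290,84)]: print(proj(p,(x,y,z),s))
t=capture('top');T=t['pixels'][180:280,180:480]
# ring centres: tank top disc, boss in top view
hsv=cv2.cvtColor(t['pixels'],cv2.COLOR_BGR2HSV)
m=((hsv[...,0]>12)&(hsv[...,0]<30)&(hsv[...,1]>120)).astype(np.uint8)
m[:, :290]=0;m[:,345:]=0;m[:200]=0;m[250:]=0
ys,xs=np.nonzero(m);c=((xs.min()+xs.max())/2,(ys.min()+ys.max())/2);print('boss',c,len(xs),onz(t,c,95))
g=cv2.GaussianBlur(cv2.cvtColor(t['pixels'],cv2.COLOR_BGR2GRAY),(3,3),0)
C=cv2.HoughCircles(g[170:290,260:380],cv2.HOUGH_GRADIENT_ALT,1,200,param1=60,param2=0.6,minRadius=18,maxRadius=30)
print(C)
if C is not None:
    c=C[0,0,:2]+[260,170];print(onz(t,c,85))
d=(g<70).astype(np.uint8);d[:,:305]=0;d[:,326:]=0;d[:215]=0;d[237:]=0
ys,xs=np.nonzero(d);print('seat',xs.mean(),ys.mean(),len(xs),onz(t,(xs.mean(),ys.mean()),129))
b=cv2.inRange(g,0,45);b[:,:195]=0;b[:,225:]=0;b[:200]=0;b[226:]=0
ys,xs=np.nonzero(b);print('ball',xs.mean(),ys.mean(),len(xs),onz(t,(xs.mean(),ys.mean()),112))
```

```text
[ 491.00604187 -291.477022    140.05894638] [-7.23019857e-04  9.98617866e-01 -5.25456287e-02 -8.89578701e-04]
[314.58277455 224.79880415]
boss (np.float64(315.0), np.float64(225.0)) 138 [541.92018665   9.55343594  95.        ]
[[[55.      55.      22.06492]]]
[542.65532395   9.87654978  85.        ]
seat 314.48275862068965 224.20689655172413 29 [541.21677794   9.70178534 129.        ]
ball 209.84615384615384 213.44615384615383 65 [561.16374145 258.5247229  112.        ]
```

View pics/w2.png

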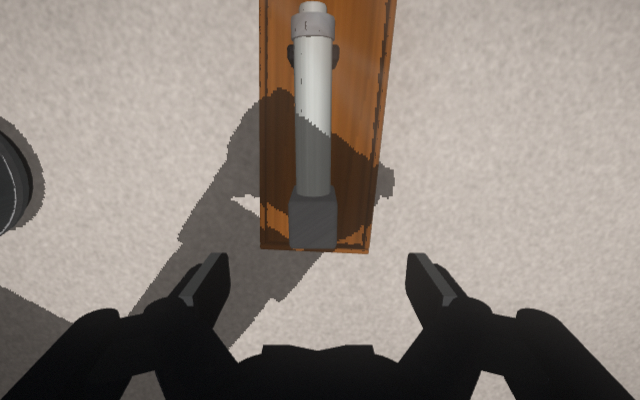

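Emit:
drive_tool(
  commands="0.035 0.02 -0.2 0 0 0 100;0 0 -0.2 0 0 0 100;0 0 -0.2 0 0 0 100;0 0 -0.2 0 0 0 100;0 0 0 0 0 0 100;0 0 0 0 0 0 100;0 0 0 0 0 0 20;0 0 0 0 0 0 20;0 0 0 0 0 0 20;0 0 0 0 0 0 20;0 0 0 0 0 0 20;0 0 0 0 0 0 20",
  force=80,
)

```text
time_s: 4.4
eef_pos: [495.2, -289.8, 61.1]
ee_rot: [0.0, 0.999, -0.052, 0.0]
force: [-0.9, -0.0, 6.3]
grip_width: 0.363
grip_force: 79.1
```

Run:
```python
from h import *
s=sense();p=capture('wrist');cv2.imwrite('pics/w3.png',p['pixels'])
print(s['eef_pos'],s['ee_rot'],s['force'],s['grip_width'],s['grip_force'])
a=s['eef_pos'];Rt=q(s['ee_rot']);print(Rt.round(3))
for o in [-2,-0,2,17,-17]: print(o,proj(p,a+Rt@np.array([o,0,0])+[0,0,84-a[2]],s))
```

```text
[ 495.23868432 -289.78998787   61.14375384] [ 4.82437386e-04  9.98626293e-01 -5.23935155e-02  4.61705208e-04] [-0.88995115 -0.04756818  6.34473255] 0.36270353205498296 79.07834529876709
[[ 0.995 -0.105  0.001]
 [-0.105 -0.995 -0.001]
 [ 0.001  0.001 -1.   ]]
-2 [317.03213807 305.90734286]
0 [317.03619869 301.60691188]
2 [317.04029866 297.26481193]
17 [317.07236245 263.3074286 ]
-17 [317.00288235 336.89081755]
```

View pics/w3.png

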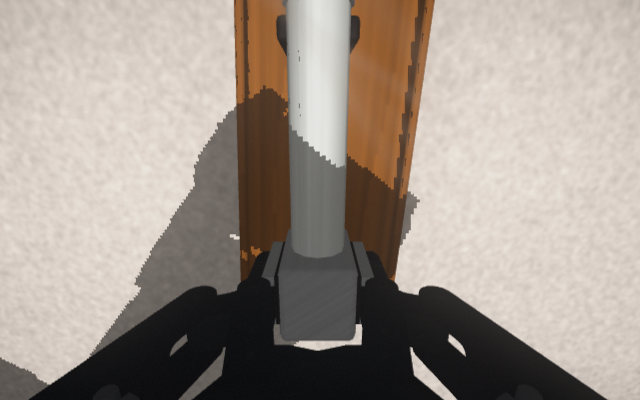

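Gripped: the head is centred on the TCP to within 1 mm. Lifting and carrying it over the receiver.

Emit:
drive_tool(
  commands="0 0 0.1 0 0 0 20;0 0 0.2 0 0 0 20;0 0 0.3 0 0 0 20;0 0 0.3 0 0 0 20;0 0 0.3 0 0 0 20;0 0 0.3 0 0 0 20;0 0.1 0.2 0 0 0 20;0.05 0.3 0 0 0 0 20;0.05 0.35 0 0 0 0 20;0.05 0.35 0 0 0 0 20;0.05 0.35 0 0 0 0 20;0.05 0.35 0 0 0 0 20;0.05 0.35 0 0 0 0 20;0.05 0.3 0 0 0 0 20;0.05 0.25 0 0 0 0 20;0.05 0.2 0 0 0 0 20;0.02 0.1 0 0 0 0 20;0 0 0 0 0 0 20;0 0 0 0 0 0 20;0 0 0 0 0 0 20",
)

```text
time_s: 6.12
eef_pos: [541.8, 9.5, 230.3]
ee_rot: [0.0, 0.999, -0.053, -0.0]
force: [-0.2, -0.4, -3.3]
grip_width: 0.368
grip_force: 79.7
```

Run:
```python
from h import *
s=sense();p=capture('wrist');t=capture('top');c=capture('scene')
print(s['eef_pos'],s['ee_rot'],s['force'],s['wrist_torque'])
for pic,st in ((c,None),(t,None)):
    print(proj(pic,(542,9.7,129)),proj(pic,(542,9.7,85)),proj(pic,(s['eef_pos'])-[0,0,56]))
a=c['pixels'][60:260,220:480];cv2.imwrite('pics/s4.png',np.hstack([cv2.resize(a,None,fx=1.9,fy=2.5,interpolation=2)[:500],cv2.resize(p['pixels'],None,fx=.45,fy=1.25)[:500]]))
```

```text
[541.75707692   9.47178321 230.26184414] [ 1.62242578e-04  9.98599536e-01 -5.29045590e-02 -2.18277696e-04] [-0.22960205 -0.42932962 -3.27510246] [-0.0160413   0.09360624 -0.03972248]
[323.11852481 184.48971026] [322.60987251 197.6532692 ] [323.52825255 169.69822642]
[314.49396782 223.86769012] [315.06466134 225.2723257 ] [313.94475144 222.38114236]
```

View pics/s4.png

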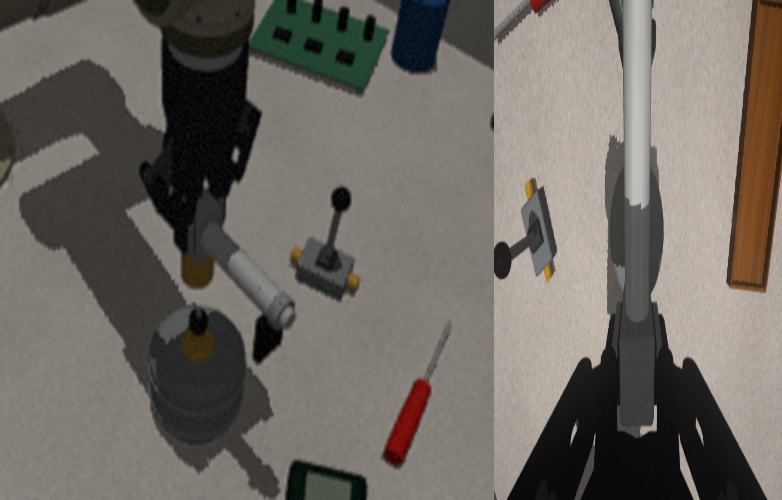

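Emit:
drive_tool(
  commands="0.005 0.005 -0.1 0 0 0 20;0 0 -0.15 0 0 0 20;0 0 -0.1 0 0 0 20;0 0 -0.07 0 0 0 20;0 0 -0.03 0 0 0 20;0 0 -0.02 0 0 0 20;0 0 -0.02 0 0 0 20;0 0 0 0 0 0 20;0 0 0 0 0 0 20",
)

```text
time_s: 7.02
eef_pos: [542.6, 11.0, 181.6]
ee_rot: [0.0, 0.999, -0.052, 0.0]
force: [0.0, 0.5, -3.2]
grip_width: 0.365
grip_force: 79.8
```

Emit:
drive_tool(
  commands="0 -0.003 -0.02 0 0 0 20;0 0 -0.02 0 0 0 20;0 0 -0.02 0 0 0 20;0 0 0 0 0 0 20;0 0 0 0 0 0 20",
)

```text
time_s: 7.43
eef_pos: [542.6, 10.7, 175.2]
ee_rot: [0.0, 0.999, -0.052, 0.0]
force: [1.6, 0.0, -5.4]
grip_width: 0.369
grip_force: 79.8
```

Emit:
drive_tool(
  commands="0 0 -0.02 0 0 0 20;0 0 -0.02 0 0 0 20;0 0 0 0 0 0 20;0 0 0 0 0 0 20",
)

```text
time_s: 7.77
eef_pos: [542.8, 10.7, 172.0]
ee_rot: [0.0, 0.999, -0.052, 0.001]
force: [0.8, 0.2, 4.8]
grip_width: 0.364
grip_force: 80.4
```

Emit:
drive_tool(
  commands="0 0 -0.02 0 0 0 20;0 0 -0.02 0 0 0 20;0 0 -0.01 0 0 0 20;0 0 0 0 0 0 20;0 0 0 0 0 0 20",
)

```text
time_s: 8.18
eef_pos: [542.8, 10.7, 167.1]
ee_rot: [0.0, 0.999, -0.052, 0.001]
force: [-0.3, 0.9, 6.0]
grip_width: 0.369
grip_force: 80.7
```

Emit:
drive_tool(
  commands="0 0 -0.02 0 0 0 20;0 0 0 0 0 0 20;0 0 0 0 0 0 20",
)

```text
time_s: 8.43
eef_pos: [542.8, 10.7, 165.1]
ee_rot: [0.0, 0.999, -0.052, 0.001]
force: [-0.7, 0.9, 6.1]
grip_width: 0.364
grip_force: 80.7
```

Emit:
drive_tool(
  commands="0 0 -0.01 0 0 0 20;0 0 0 0 0 0 20;0 0 0 0 0 0 20",
)

```text
time_s: 8.68
eef_pos: [542.8, 10.7, 164.2]
ee_rot: [0.0, 0.999, -0.052, 0.001]
force: [0.0, 0.4, 5.6]
grip_width: 0.363
grip_force: 80.7
```

Emit:
drive_tool(
  commands="0 0 -0.01 0 0 0 20;0 0 0 0 0 0 20;0 0 0 0 0 0 20",
)

```text
time_s: 8.93
eef_pos: [542.9, 10.7, 163.4]
ee_rot: [0.0, 0.999, -0.052, 0.001]
force: [-1.4, 0.3, 7.9]
grip_width: 0.369
grip_force: 80.9
```

Emit:
drive_tool(
  commands="0 0 -0.01 0 0 0 20;0 0 0 0 0 0 20;0 0 0 0 0 0 20",
)

```text
time_s: 9.18
eef_pos: [542.9, 10.6, 162.5]
ee_rot: [0.0, 0.999, -0.052, 0.001]
force: [-1.2, 0.8, 8.9]
grip_width: 0.369
grip_force: 81.0
```

Emit:
drive_tool(
  commands="0 0 -0.01 0 0 0 20;0 0 0 0 0 0 20;0 0 0 0 0 0 20",
)

```text
time_s: 9.43
eef_pos: [542.9, 10.7, 161.7]
ee_rot: [0.0, 0.999, -0.052, 0.001]
force: [-1.2, 0.6, 11.2]
grip_width: 0.36
grip_force: 81.2
```

Emit:
drive_tool(
  commands="0 0 -0.01 0 0 0 20;0 0 0 0 0 0 20;0 0 0 0 0 0 20",
)

```text
time_s: 9.68
eef_pos: [542.9, 10.7, 160.9]
ee_rot: [0.0, 0.999, -0.052, 0.001]
force: [-2.7, -0.1, 12.6]
grip_width: 0.363
grip_force: 81.4
```

Emit:
drive_tool(
  commands="0 0 -0.01 0 0 0 20;0 0 -0.01 0 0 0 20;0 0 -0.005 0 0 0 20;0 0 0 0 0 0 20;0 0 0 0 0 0 20;0 0 0 0 0 0 20;0 0 0 0 0 0 20;0 0 0 0 0 0 20;0 0 0 0 0 0 20;0 0 0 0 0 0 20;0 0 0 0 0 0 20",
)

```text
time_s: 10.6
eef_pos: [543.0, 10.7, 158.9]
ee_rot: [0.0, 0.999, -0.052, 0.001]
force: [-3.6, 0.6, 17.7]
grip_width: 0.361
grip_force: 81.9
```

Run:
```python
from h import *
s=sense();p=capture('wrist');c=capture('scene');print(s['force'],s['eef_pos'],s['wrist_torque'])
a=c['pixels'][120:240,270:400]
cv2.imwrite('pics/s5.png',np.hstack([cv2.resize(a,(433,400),interpolation=2),p['pixels'][:,180:460]]))
```

```text
[-3.63723149  0.56069317 17.70482808] [542.95710503  10.67334033 158.92877124] [0.11366181 0.88582085 0.01464609]
```

View pics/s5.png

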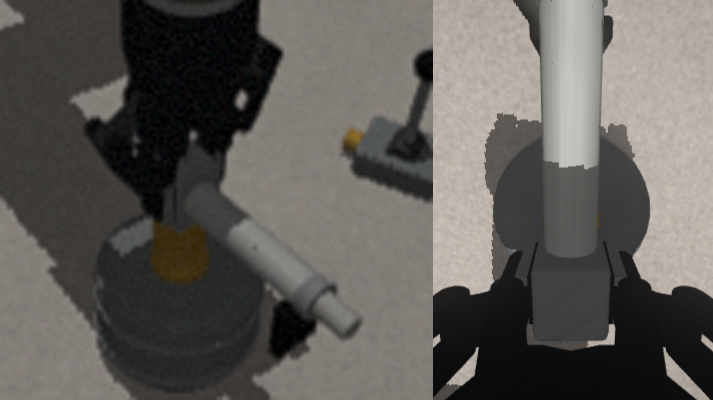

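The rod is out and the push is about 21 N, with the head upright. I'll hold briefly, then lift off and return to the tray.

Emit:
drive_tool(
  commands="0 0 0 0 0 0 20;0 0 0 0 0 0 20;0 0 0.05 0 0 0 20;0 0 0.1 0 0 0 20;0 0 0.15 0 0 0 20;0 0 0.2 0 0 0 20;0 0 0.2 0 0 0 20;0 -0.1 0.05 0 0 0 20;-0.05 -0.25 0 0 0 0 20;-0.05 -0.35 0 0 0 0 20;-0.05 -0.35 0 0 0 0 20;-0.05 -0.35 0 0 0 0 20;-0.05 -0.35 0 0 0 0 20;-0.05 -0.35 0 0 0 0 20;-0.05 -0.35 0 0 0 0 20;-0.05 -0.3 0 0 0 0 20;-0.05 -0.2 0 0 0 0 20;-0.025 -0.05 0 0 0 0 20;0 0 0 0 0 0 20;0 0 0 0 0 0 20",
)

```text
time_s: 12.37
eef_pos: [494.6, -288.9, 231.0]
ee_rot: [-0.001, 0.999, -0.053, -0.001]
force: [-0.0, 0.2, -2.7]
grip_width: 0.362
grip_force: 80.2
```

Run:
```python
from h import *
s=sense();t=capture('top');c=capture('scene');p=capture('wrist');print(s['force'],s['eef_pos'])
T=s['eef_pos'];u=q(s['ee_rot'])[:,0]
for d in (0,125,132,152): print(d,proj(c,T+u*d).round(1),proj(t,T+u*d).round(1))
o=proj(c,T+u*140).astype(int);print(o)
a=c['pixels'][o[1]-40:o[1]+40,o[0]-40:o[0]+40]
o2=proj(t,T+u*140).astype(int);print(o2)
b=t['pixels'][o2[1]-40:o2[1]+40,o2[0]-40:o2[0]+40]
cv2.imwrite('pics/s6.png',np.hstack([cv2.resize(x,(400,400),interpolation=0) for x in (a,b)]))
```

```text
[-0.01564056  0.227975   -2.66343959] [ 494.58747882 -288.8749225   230.9695891 ]
0 [177.6 224.8] [460.9 247.6]
125 [217.8 278.2] [466.4 186.7]
132 [220.3 281.5] [466.7 183.4]
152 [227.6 291.3] [467.6 173.8]
[223 285]
[467 179]
```

View pics/s6.png

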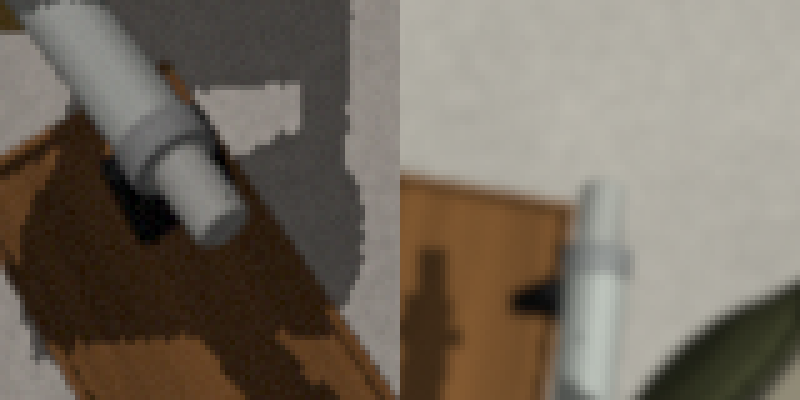

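The rod end is at about (227,290) in the scene view, roughly 17–19 mm out. No dark neck shows, so the lever goes towards the robot. Setting the gauge down first.

Emit:
drive_tool(
  commands="0.005 -0.01 -0.1 0 0 0 20;0 0 -0.25 0 0 0 20;0 0 -0.3 0 0 0 20;0 0 -0.3 0 0 0 20;0 0 -0.3 0 0 0 20;0 0 -0.2 0 0 0 20;0 0 -0.1 0 0 0 20;0 0 -0.05 0 0 0 20;0 0 -0.03 0 0 0 20;0 0 -0.02 0 0 0 20;0 0 0 0 0 0 20;0 0 0 0 0 0 20",
)

```text
time_s: 13.52
eef_pos: [495.8, -290.6, 67.7]
ee_rot: [0.001, 0.999, -0.052, 0.001]
force: [-0.0, -0.3, -3.6]
grip_width: 0.367
grip_force: 80.2
```

Emit:
drive_tool(
  commands="0 0 -0.02 0 0 0 20;0 0 -0.02 0 0 0 20;0 0 -0.01 0 0 0 20;0 0 0 0 0 0 20;0 0 0 0 0 0 20",
)

```text
time_s: 13.93
eef_pos: [495.4, -290.3, 61.8]
ee_rot: [-0.0, 0.999, -0.052, -0.0]
force: [0.1, 0.6, -3.4]
grip_width: 0.365
grip_force: 80.2
```

Emit:
drive_tool(
  commands="0 0 -0.01 0 0 0 20;0 0 0 0 0 0 20;0 0 0 0 0 0 20",
)

```text
time_s: 14.18
eef_pos: [495.6, -290.4, 61.2]
ee_rot: [0.0, 0.999, -0.052, 0.0]
force: [-0.9, 0.6, 1.5]
grip_width: 0.365
grip_force: 80.6
```

Emit:
drive_tool(
  commands="0 0 0 0 0 0 45;0 0 0 0 0 0 60;0 0 0 0 0 0 80;0 0 0 0 0 0 100;0 0 0 0 0 0 100;0 0 0 0 0 0 100;0 0 0.2 0 0 0 100;0 0 0.3 0 0 0 100;0 0 0.4 0 0 0 100;0 0 0.4 0 0 0 100;0 0 0.4 0 0 0 100;0 0 0.2 0 0 0 100;0 0 0 0 0 0 100;0 0 0 0 0 0 100",
)

```text
time_s: 15.35
eef_pos: [495.6, -290.3, 251.4]
ee_rot: [0.001, 0.999, -0.052, 0.001]
force: [0.3, -0.1, -0.0]
grip_width: 0.994
grip_force: 0.0
```

Run:
```python
from h import *
s=sense();t=capture('top');c=capture('scene');p=capture('wrist');print(s['force'],s['eef_pos'],s['ee_rot'])
for z in (11,):
    for k in('supply_tip','supply_base'):
        for pic in (t,c):
            for b in boxes_of(pic,k)[:2]: print(k,b,)
g=cv2.cvtColor(c['pixels'],cv2.COLOR_BGR2GRAY)
r=c['pixels'][265:335,195:265]
q2=p['pixels']
# ball centroid in scene
b=cv2.inRange(g,0,45);b[:,:385]=0;b[:,412:]=0;b[:128]=0;b[149:]=0
ys,xs=np.nonzero(b);bs=(xs.mean(),ys.mean());print('ball scene',bs,len(xs))
print(tri([(c,bs,None),(t,(209.8,213.4),None)]))
l=c['pixels'][120:190,365:435]
cv2.imwrite('pics/s7.png',np.hstack([cv2.resize(r,(260,260),interpolation=0),cv2.resize(l,(260,260),interpolation=0),cv2.resize(t['pixels'][190:245,190:245],(260,260),interpolation=0)]))
```

```text
[ 0.27995587 -0.06749687 -0.00599308] [ 495.56574197 -290.33553643  251.385671  ] [ 5.43503264e-04  9.98626692e-01 -5.23832067e-02  6.58858330e-04]
supply_tip {'position': [211.1, 211.7], 'confidence': 0.7}
supply_tip {'position': [396.1, 144.2], 'confidence': 0.71}
supply_base {'position': [219.8, 218.6], 'confidence': 0.71}
supply_base {'position': [393.8, 163.0], 'confidence': 0.64}
ball scene (np.float64(398.93150684931504), np.float64(139.3972602739726)) 73
[562.93979208 259.87090736 113.36693955]
```

View pics/s7.png

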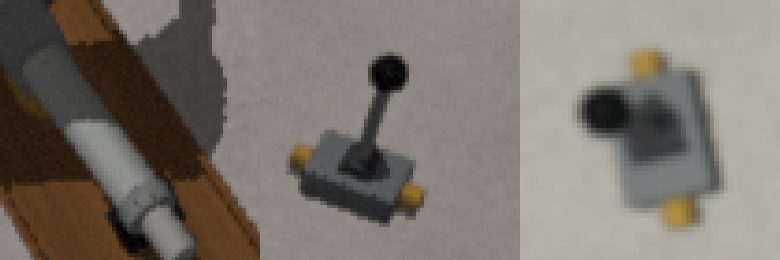

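The gauge stands in the tray with no neck visible (white piece flush with the collar). The lever ball is at about (563,260,113), and the block's x axis has a yaw of about 0.23. I'll go around to the far side with the fingers shut.

Emit:
drive_tool(
  commands="0.03 0.2 0 0 0 0 100;0.07 0.35 0 0 0 0.02 100;0.07 0.35 0 0 0 0.03 0;0.07 0.35 0 0 0 0.03 0;0.07 0.35 0 0 0 0.03 0;0.07 0.35 0 0 0 0.03 0;0.07 0.35 0 0 0 0.03 0;0.07 0.35 0 0 0 0.03 0;0.07 0.35 0 0 0 0.03 0;0.07 0.35 0 0 0 0.03 0;0.07 0.35 0 0 0 0.03 0;0.07 0.35 0 0 0 0.03 0;0.07 0.35 0 0 0 0.03 0;0.07 0.35 0 0 0 0.03 0;0.07 0.35 0 0 0 0.03 0;0.07 0.35 0 0 0 0.03 0;0.07 0.35 0 0 0 0.01 0;0.02 0.15 0 0 0 0 0;0 0 0 0 0 0 0;0 0 0 0 0 0 0",
  force=30,
)

```text
time_s: 17.37
eef_pos: [612.2, 305.1, 249.9]
ee_rot: [0.0, 0.992, 0.125, -0.001]
force: [-0.4, -0.3, -1.2]
grip_width: 0.003
grip_force: 0.0
```

Run:
```python
from h import *
s=sense();p=capture('wrist');c=capture('scene');t=capture('top')
print(s['eef_pos'],q(s['ee_rot'])[:,0].round(3),s['joints'].round(2))
g=cv2.cvtColor(p['pixels'],cv2.COLOR_BGR2GRAY)
o=proj(p,(563,260,113),s);print('ball pred',o)
cv2.imwrite('pics/w8.png',p['pixels'])
```

```text
[612.22936345 305.10447766 249.87689337] [ 0.969  0.247 -0.001] [ 0.29  0.69  0.92 -0.    1.54  1.61]
ball pred [349.94491815 252.92689024]
```

View pics/w8.png

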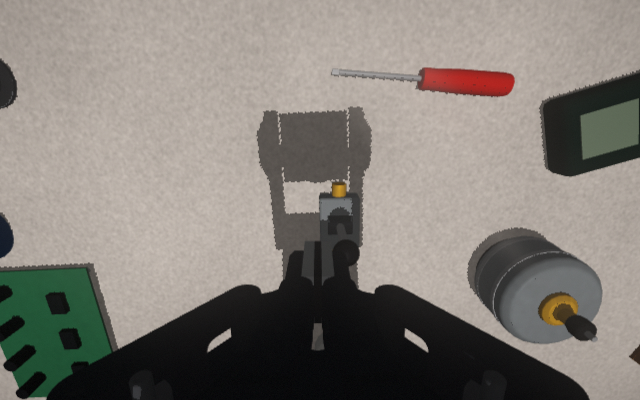

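The wrist view shows the ball at (346,253), as predicted, and the block aligned with the tool. That makes 11 pictures viewed, one over the limit, so I'll work from numbers from here.

Emit:
drive_tool(
  commands="-0.03 -0.31 0 0 0 0 0;0 0 -0.3 0 0 0 0;0 0 -0.35 0 0 0 0;0 0 -0.35 0 0 0 0;0 0 -0.3 0 0 0 0;0 0 -0.18 0 0 0 0;0 0 0 0 0 0 0;0 0 0 0 0 0 0",
)

```text
time_s: 18.18
eef_pos: [609.6, 272.9, 103.2]
ee_rot: [0.0, 0.992, 0.123, -0.0]
force: [0.6, -0.2, 0.8]
grip_width: -0.003
grip_force: 0.0
```

Emit:
drive_tool(
  commands="-0.1 -0.024 0 0 0 0 0;-0.1 -0.024 0 0 0 0 0;-0.1 -0.024 0 0 0 0 0;-0.1 -0.024 0 0 0 0 0;-0.1 -0.024 0 0 0 0 0;-0.1 -0.024 0 0 0 0 0;0 0 0 0 0 0 0;0 0 0 0 0 0 0",
)

```text
time_s: 18.85
eef_pos: [550.4, 259.3, 104.9]
ee_rot: [-0.0, 0.992, 0.124, 0.002]
force: [0.1, 0.7, 0.6]
grip_width: 0.004
grip_force: 0.0
```

Emit:
drive_tool(
  commands="-0.05 -0.012 0 0 0 0 0;-0.05 -0.012 0 0 0 0 0;0 0 0 0 0 0 0;0 0 0 0 0 0 0",
)

```text
time_s: 19.18
eef_pos: [539.4, 256.9, 103.0]
ee_rot: [-0.0, 0.992, 0.124, 0.0]
force: [-0.2, -0.6, -0.4]
grip_width: 0.004
grip_force: 0.0
```

Emit:
drive_tool(
  commands="-0.03 -0.007 0 0 0 0 0;0 0 0 0 0 0 0;0 0 0 0 0 0 0",
)

```text
time_s: 19.43
eef_pos: [536.4, 256.2, 102.8]
ee_rot: [0.0, 0.992, 0.124, -0.0]
force: [-0.1, 1.3, -0.3]
grip_width: -0.003
grip_force: 0.0
```

Run:
```python
from h import *
s=sense();c=capture('scene');t=capture('top')
print(s['eef_pos'])
for n,pic in(('s',c),('t',t)):
    for k in('supply_tip','supply_base'):
        for b in boxes_of(pic,k)[:2]: print(n,k,b)
for d in (0,-51): print(proj(c,(563+d*.97,262+d*.24,96)),proj(t,(563+d*.97,262+d*.24,96)))
```

```text
[536.36897781 256.2266874  102.76541306]
s supply_tip {'position': [379.3, 142.5], 'confidence': 0.51}
s supply_base {'position': [387.1, 164.0], 'confidence': 0.83}
s supply_base {'position': [383.0, 143.4], 'confidence': 0.66}
t supply_tip {'position': [217.2, 231.9], 'confidence': 0.39}
t supply_base {'position': [218.6, 226.2], 'confidence': 0.93}
t supply_base {'position': [327.0, 146.2], 'confidence': 0.48}
[397.20322235 144.45468567] [210.4969551  213.34426017]
[378.62029266 137.62869559] [214.29107228 234.0420867 ]
```

Lever has moved with the fingers, but there's no stop force yet. Continuing until the stop is felt.

Emit:
drive_tool(
  commands="-0.03 -0.007 0 0 0 0 0;0 0 0 0 0 0 0;0 0 0 0 0 0 0",
)

```text
time_s: 19.98
eef_pos: [533.3, 255.5, 102.8]
ee_rot: [0.0, 0.992, 0.124, -0.0]
force: [-0.7, 0.5, 0.2]
grip_width: -0.004
grip_force: 0.0
```

Emit:
drive_tool(
  commands="-0.03 -0.007 0 0 0 0 0;0 0 0 0 0 0 0;0 0 0 0 0 0 0",
)

```text
time_s: 20.23
eef_pos: [531.5, 255.0, 103.0]
ee_rot: [-0.0, 0.992, 0.124, 0.002]
force: [5.7, 1.4, -4.1]
grip_width: 0.001
grip_force: 3.6
```

Emit:
drive_tool(
  commands="-0.01 -0.002 0 0 0 0 0;0 0 0 0 0 0 0;0 0 0 0 0 0 0",
)

```text
time_s: 20.48
eef_pos: [531.3, 255.0, 103.1]
ee_rot: [-0.0, 0.992, 0.124, 0.003]
force: [10.1, 3.5, -7.5]
grip_width: -0.001
grip_force: 5.8
```

Emit:
drive_tool(
  commands="0.1 0.024 0 0 0 0 0;0.3 0.07 0 0 0 0 0;0.3 0.07 0.1 0 0 0 0;0 0 0.3 0 0 0 0;0 0 0.4 0 0 0 0;0 0 0.4 0 0 0 0;0 0 0.2 0 0 0 0;0 0 0 0 0 0 0;0 0 0 0 0 0 0",
)

```text
time_s: 21.23
eef_pos: [599.4, 271.1, 243.6]
ee_rot: [-0.0, 0.992, 0.124, 0.001]
force: [0.2, -0.4, 0.0]
grip_width: 0.002
grip_force: 0.0
```

Run:
```python
from h import *
from scipy.ndimage import label
s=sense();p=capture('wrist');c=capture('scene');t=capture('top')
print(s['eef_pos'],s['force'])
for n,pic,st in(('s',c,None),('t',t,None),('w',p,s)):
    print(n,[(a,proj(pic,(563+90*np.sin(a-.6)*.97,261+90*np.sin(a-.6)*.24,22+90*np.cos(a-.6)),st).round(1)) for a in (0,.12,.3)])
    for k in ('supply_tip','gauge'): print(k,[(b['position'],b['confidence']) for b in boxes_of(pic,k)[:1]])
g=cv2.cvtColor(c['pixels'],cv2.COLOR_BGR2GRAY);g=cv2.inRange(g,0,42)[115:175,355:420]
l,n=label(g);print([(i,(l==i).sum(),np.argwhere(l==i).mean(0)[::-1]+[355,115]) for i in range(1,n+1) if (l==i).sum()>15])
```

```text
[599.4491526  271.10655311 243.61575219] [ 0.21707989 -0.37465776  0.01726773]
s [(0, array([378.5, 137.8])), (0.12, array([382.1, 137.3])), (0.3, array([388. , 137.4]))]
supply_tip [([377.9, 143.0], 0.71)]
gauge [([215.7, 298.1], 0.85)]
t [(0, array([214.7, 234. ])), (0.12, array([213.3, 230.1])), (0.3, array([211.4, 223.7]))]
supply_tip [([214.6, 231.4], 0.49)]
gauge [([439.5, 226.9], 0.82)]
w [(0, array([317.7, 275.1])), (0.12, array([317.8, 269.8])), (0.3, array([317.9, 259.2]))]
supply_tip [([316.4, 228.0], 0.56)]
gauge [([314.0, 205.7], 0.55)]
[(1, np.int64(69), array([377.34782609, 137.15942029])), (7, np.int64(294), array([387.79591837, 166.21428571]))]
```

Ball is at (377.3,137.2), which matches the robot-side end stop (predicted (378.5,137.8)). The robot is clear of everything, so I'm handing in.

```bash
python3 -c "
from rig import *
print(finish_job())"
```

```text
the job is handed in; nothing more can be done
None
```

I handed the job in with all steps done, but the hand-in returned no verdict: the gauge was pressed home at about 21 N, the rod came out about 17–19 mm with no neck showing, the gauge is back standing in its tray, and the lever is at its stop towards the robot; I viewed 11 pictures, one over the limit of 10.

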